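# Hold the setting block down in the key jig's one wide-enough gap

## Robot

A 7-joint arm with a two-finger parallel gripper is mounted at the origin on the work surface. World frame = base frame: x ahead of the robot, y to its left, z up, the work surface at z = 0. Lengths are in m, angles in rad, forces in N, time in s.
With the tool pointing down it reaches from about 0.35 to 0.9 m from the base axis. Payload 19.9 kg.
Tool frame: the origin (TCP) lies midway between the tips of the shut fingers; the grasp point (between the pads) lies 19 mm behind it (ctrl.grip_depth is the distance from the TCP to the grasp point, in m); z points along the fingers, y is the line along which they close (so a half turn about z gives the same grasp; the last joint's range is limited). The gripper opens to 85 mm and grips with 20 to 120 N. Pads are 22 mm wide; open, the fingers measure 114 mm over their backs; the gripper's body (76 mm by 85 mm) begins 54 mm behind the grasp point. The pads swing forward as they close: fully open they stand 13 mm farther back than shut.
Start: joints at [1.085, 0.417, -0.01, 1.614, 0.005, 1.111, -0.053], TCP at [0.269, -0.564, 0.231] pointing down, gripper open.
Joint ranges: [-2.81, 2.81], [-0.39, 2.02], [-1.27, 1.25], [0.06, 2.57], [-1.19, 4.33], [0.19, 2], [-2.82, 2.82]. Speed limits (rad/s): [1.89, 1.89, 2.39, 2.39, 3.01, 3.01, 3.01].

## Interface

Orientations are given as [roll, pitch, yaw] about the fixed x, y, z axes, in that order (R = Rz(yaw) Ry(pitch) Rx(roll)).
In Python, from plant import observe, viewer, ctrl, spot_in, outline_of, pinpoint gives the robot as it stands. The module is installed in compiled form; this text tells all that it offers.
- The arm moves only by the shell command python3 -m creep 'ROWS' [FORCE]. ROWS is JSON, a list that holds one entry, the list of rows, each a list of 7 numbers: the shift along the tool's x, y, z as a fraction of full scale, then the turn, a rotation vector about the tool's x, y, z as a fraction of full scale, then the opening, from 0 (shut) to 1 (fully open). A call has exactly 5 rows; each row is the pose to reach, as a shift and turn from the pose commanded when the call began, along the tool's axes at that moment; what a row does not reach only later rows make up. Full scale, the value 1, is 0.8 m for a shift and 0.5 rad for a turn. A row lasts 1/8 s, in which the tool goes at most 62.5 mm and 10.7 degrees, less where a joint would pass 70% of its speed; a pose out of reach is approached as far as the arm can. A call with a number of a shift or a turn outside -1 to 1 is refused whole. A call with a gripper value outside its range is refused whole. The fingers move at their own pace and stop on an object; FORCE is the grip in N (left out, the last holds). Time passes only in rows, so rows that repeat a pose let the fingers close, or fill a call up. It gives the time, the measured TCP pose, the force, the opening and the grip force at its end, in the units of the state.
- observe(): the state, without advancing time (a new reading comes with each control period).
- viewer.read_camera(name): name is "scene" or "top"; returns the picture (384x512x3 uint8, blue, green, red); there is no depth.
- viewer.get_calibration(name): a dict with "K" (3x3 intrinsics, pixels), "dist" ([k1, k2, p1, p2, k3] as OpenCV has them; the pictures are not rectified), "rvec" (rotation vector, rad) and "tvec" (3), from world to camera coordinates, as OpenCV has them. Camera axes: x right, y down, z forward; pixel columns grow to the right and rows downward; lengths in m; the calibration is good to about 2 mm. A picture is of the moment at which its call begins. get_calibration takes no time and is no camera call.
- ctrl.close_job(): hands the job in; it is judged then, once.
Trained networks look in the newest picture that a camera, given by its name, has taken for a name from the list of things; names that differ only in an ending like _2 or _b are one class to them, and where a whole thing is asked for, a point or a joint stands for the part that bears it (a point fixed in the world has none). Each returns a list of dicts, best first, with "score" (0 to 1); they miss things now and then, are a little off and sometimes report something else, mostly with a low value. They report only what shows in the picture. A call takes as long as a camera call. They do not tell look-alikes from the thing itself.
- spot_in(thing, camera): "point" ([x, y, z] in m, in the coordinates of the camera as it stood for that picture, good to about 4 mm: the middle of the surface that is visible of it).
- outline_of(thing, camera): "pixels" (384x512 bool, what is visible of it).
- pinpoint(thing, camera): "point" ([x, y, z] in m, in the coordinates of the camera as it stood for that picture, good to about 4 mm: a listed point, or the origin of a listed thing).
The state is a dict: "clock": time; "qpos": joint angles; "dq": joint speeds; "tau": joint torques, N m; "position": TCP position; "ee_rot": TCP orientation; "wrist_force": force on the tool from outside, world axes, zero at the start; "ft_torque": the same for the moment, N m; "grip_width": opening from 0.0 (shut) to 1.0 (fully open); "gripper_force": force on a finger pad.
Only numpy, scipy, OpenCV 4.12 (cv2) and the standard library are available. Lean on these libraries where they do the work, as an engineer would, in place of code of your own. Each camera call takes 0.05 s, during which the arm holds its last target. There are 200 camera calls.

## Task

On the setting jig, first slide the carriage by its black handle all the way in, away from you, to its stop by the three dark steel blocks. Then take the loose spacer by its upright grip and slide it down, flat faces to the jaw, into the one gap between carriage and blocks that is wide enough for it (never force it on a gap that is too narrow), until its foot is flush on the steel seat. Finish still holding it pressed firmly down there, well beyond its own weight, with the carriage still at its stop; leave the other things on the bench where they lie.

Things in the scene. Friction and masses are not known exactly. Their poses are not given: they have to be found in the camera images.
- bed: Setting jig, fixed to the bench: grey bed plate 280 mm (x) by 270 mm (y), 15 mm thick, from x = -150 to +130 mm of its origin, which lies on the bench. Its x axis points to the jig's rear, away from the robot (turned up to 0.25 rad). A rear fence, top 50 mm above the bench, begins at x = +115; three blocks stand against it side by side, centred at y = -76, 0, +76 mm, in varying order.
- seat_mid (a point): Middle of the top of the seat, the flat bright steel strip of the bed in front of the fence: bed x = +50 to +130 mm, full width, 15 mm above the bench, level with the bed. This point is at bed x = +90, y = 0.
- carriage (a joint): Slide of the carriage along the bed's x axis, in m: 0 = nearest the robot, 0.080 = fully in, hard against its stop. It takes about 8 N to slide and stays where it is left. At the stop, gaps of 25, 16.5 and 9 mm remain between its jaw and the three blocks.
- jaw (a point): Middle of the top rear edge of the carriage's jaw, 51 mm above the bench; at the stop it is at bed x = +59.5 mm. The carriage is a steel plate 90 mm (x) by 236 mm (y), top 29 mm above the bench, with this straight upright dark jaw, 22 mm thick and 236 mm long, along its rear edge.
- carriage_grip (a point): Point on the axis of the carriage's upright round black handle (20 mm diameter, top 79 mm above the bench, standing 50 mm clear of the plate), 60 mm above the bench, on the bed's centre line, 75 mm in front (-x) of the jaw's rear face.
- block_thin: Thinnest of the three fixed dark steel blocks: 30.5 mm (x) by 70 mm (y), 34 mm high, its top 49 mm above the bench. Origin at the middle of its lower rear edge, on the seat, against the fence; axes parallel to the bed's; the block extends from x = 0 to -30.5 mm. With the carriage at its stop the gap before it is 25 mm, from x = -30.5 to -55.5, wide enough for the spacer.
- block_mid: The same, 39 mm thick: the gap before it is 16.5 mm, too narrow.
- block_thick: The same, 46.5 mm thick: the gap before it is 9 mm, too narrow.
- spacer: Loose aluminium spacer standing upright on the bench, 0.17 to 0.35 kg. Body 22 mm (its x) by 44 mm (its y), 45 mm high, the two long lower edges chamfered 4 mm; on top a narrower upright grip 16 mm (x) by 30 mm (y), from 45 to 80 mm above its foot. Origin at the centre of its foot, z up. It goes in with its x axis along the bed's x, either way round.
- spacer_grip (a point): Centre of the spacer's grip, 64 mm above its foot.
- tin: Bystander: closed round dark metal tin, 54 mm across, 85 mm high, beside the jig on the side away from the spacer; origin at its underside.
- padlock: Bystander: brass padlock lying flat, 45 by 50 by 22 mm plus shackle (origin under the body), far left.
- driver: Bystander: screwdriver lying on the right side, pointing away.
- lock_cylinder: Bystander: brass lock cylinder 65 mm long, 34 mm high, far right.
- key_a: Bystander: brass key blank lying flat, 5 mm thick, near the jig's front left corner.
- key_b: Bystander: brass key blank lying flat, 5 mm thick, near the jig's front right corner.
- brush: Bystander: hand brush with a wooden handle lying on the far left side.
Not all that is in view belongs to the job. What is shaped like the spacer but green or pink is not meant.

How it is judged:
On the way, in this order (a step that is already met when the one before it is completed fails the run):
1. the carriage is slid fully in to its stop (value of joint carriage above 0.078 m), for 0.2 s.
2. the spacer stands in the wide gap, foot flush on the seat, carriage still at its stop (x of spacer in the frame of block_thin between -0.047 and -0.038 m and y of spacer in the frame of block_thin between -0.03 and 0.03 m and z of spacer in the frame of bed below 0.0175 m and angle between spacer's own z axis and vertical below 0.06 rad and angle between the x axis of spacer and the x axis of bed, either way round below 0.12 rad and value of joint carriage above 0.078 m), for 0.2 s.
At the end, for the whole second after the job is handed in: Spacer upright (within 0.06 rad) and square to the jaw (0.12 rad) in the 25 mm gap before the thinnest block (within 30 mm of the block's middle), its foot within 2.5 mm of the seat, pressed on the seat with more than 6 N by the fingers and still (under 10 mm/s); carriage within 2 mm of its stop (all of step 2 and contact force between spacer and seat above 6 N and contact force between the fingers and spacer above 2 N and linear speed of spacer below 0.01 m/s); the arm keeps its last pose, push and grip.
It fails at once if the spacer is forced (over 15 N) against a block whose gap is too narrow (contact force between spacer and block_mid above 15 N or contact force between spacer and block_thick above 15 N).
It fails at once if another thing on the bench is moved more than 30 mm (distance of any of tin, padlock, driver, lock_cylinder, key_a, key_b, brush from where it was at the start of the episode above 0.03 m).
It also fails if it takes over 51 s, if anything falls off the work surface, if the arm or the gripper's body presses on something with over 40 N, if the wrist force passes 120 N, or if a joint passes its speed limit or range.

## Working session

There is one attempt and no reset: what is moved stays moved. The work goes in short steps, Python scripts to look and compute and a shell command to move; the robot and the scene stay as the last step left them, time stands still between calls to the robot, and variables do not carry over. Pictures are saved under pics/ and viewed, at most 10 in all, crops included, and the job is handed in when it is done.

```bash
mkdir -p pics
cat > h.py <<'E'
import numpy as np, cv2
from plant import observe, viewer, ctrl, spot_in, outline_of, pinpoint
from scipy.spatial.transform import Rotation as R
def cal(c):
    k=viewer.get_calibration(c); return np.array(k["K"],float),np.array(k["dist"],float),np.array(k["rvec"],float).ravel(),np.array(k["tvec"],float).ravel()
def w(c,p):
    K,d,r,t=cal(c); return R.from_rotvec(r).inv().apply(np.array(p)-t)
def px(c,P):
    K,d,r,t=cal(c); return cv2.projectPoints(np.array(P,float).reshape(-1,1,3),r,t,K,d)[0].reshape(-1,2)
def plane(c,uv,z):
    K,d,r,t=cal(c); Rm=R.from_rotvec(r)
    n=cv2.undistortPoints(np.array(uv,float).reshape(-1,1,2),K,d).reshape(-1,2)
    v=Rm.inv().apply(np.c_[n,np.ones(len(n))]); o=Rm.inv().apply(-t)
    return o+v*((z-o[2])/v[:,2])[:,None]
def tool():
    s=observe(); return np.array(s["position"]),R.from_euler('xyz',s["ee_rot"])
def go(P,yaw_y=None):
    """shift (fractions) to world TCP P, turn making tool down with tool y along world angle"""
    p,r=tool(); sh=r.inv().apply(np.array(P)-p)/0.8
    out=[sh]
    if yaw_y is not None:
        best=None
        for k in (0,np.pi):
            y=np.array([np.cos(yaw_y+k),np.sin(yaw_y+k),0]); z=np.array([0,0,-1.]); x=np.cross(y,z)
            rv=(r.inv()*R.from_matrix(np.c_[x,y,z])).as_rotvec()
            if best is None or np.linalg.norm(rv)<np.linalg.norm(best): best=rv
        out.append(best/0.5)
    return [np.round(o,4) for o in out]
E
python3 - <<'E'
from h import *
s=observe(); print(s)
for c in("scene","top"):
    im=viewer.read_camera(c); cv2.imwrite(f"pics/{c}0.png",im)
    for n in("seat_mid","jaw","carriage_grip","block_thin","block_mid","block_thick","spacer_grip","spacer","bed","tin","key_a"):
        print(c,n,[(round(q["score"],2),w(c,q["point"]).round(4).tolist(),px(c,w(c,q["point"])).round().tolist()) for q in pinpoint(n,c)[:4]])
E
```

```text
{'clock': 0.0, 'qpos': array([ 1.08449916,  0.4179844 , -0.01033044,  1.61415714,  0.00473571,
        1.11072318, -0.05302338]), 'dq': array([-7.71176484e-04, -8.69816687e-04,  6.68456970e-04, -1.30513884e-03,
       -5.38894820e-05,  2.60670090e-04, -8.00999699e-04]), 'tau': array([ 1.15856565e-03, -8.64438987e+01,  6.79105595e-01, -4.34896553e+01,
        1.90917403e-02,  7.42492033e-03, -2.58467551e-06]), 'position': array([ 0.26876836, -0.56387437,  0.23066082]), 'ee_rot': array([-3.14034902e+00,  1.13469651e-04,  4.44822988e-01]), 'wrist_force': array([-0.58752708,  0.62175826,  0.21378403]), 'ft_torque': array([-0.02807057,  0.02137416, -0.01193575]), 'gripper_force': 0.0, 'grip_width': 0.9992535350246603}
scene seat_mid [(0.84, [0.6214, 0.0413, 0.0125], [[242.0, 225.0]])]
scene jaw [(0.75, [0.5335, 0.0438, 0.0488], [[266.0, 204.0]])]
scene carriage_grip [(0.98, [0.4583, 0.0484, 0.0566], [[287.0, 192.0]])]
scene block_thin []
scene block_mid [(0.69, [0.6479, 0.0343, 0.0144], [[233.0, 227.0]])]
scene block_thick [(0.53, [0.6406, -0.0396, 0.0161], [[221.0, 211.0]])]
scene spacer
[... 1266 characters left out ...]
3, 0.3723, 0.0635], [[150.0, 186.0]]), (0.61, [0.4602, 0.3204, 0.0623], [[164.0, 213.0]]), (0.54, [0.5459, 0.286, 0.0667], [[174.0, 188.0]]), (0.42, [0.4448, 0.398, 0.0673], [[141.0, 217.0]])]
top spacer [(0.55, [0.5536, 0.3728, -0.0016], [[154.0, 188.0]]), (0.54, [0.4645, 0.3193, 0.0], [[167.0, 213.0]]), (0.41, [0.5457, 0.2882, 0.0017], [[177.0, 191.0]]), (0.39, [0.444, 0.4018, 0.0023], [[144.0, 218.0]])]
top bed [(0.75, [0.5331, 0.0429, 0.0002], [[244.0, 195.0]])]
top tin [(0.75, [0.5127, -0.332, 0.0001], [[348.0, 201.0]]), (0.16, [0.6689, -0.3299, 0.0037], [[347.0, 158.0]])]
top key_a [(0.42, [0.3668, 0.2547, 0.0006], [[185.0, 240.0]]), (0.38, [0.3626, -0.2506, 0.0016], [[326.0, 243.0]])]
```

Run:
```python
import cv2
a=cv2.imread("pics/scene0.png")
cv2.imwrite("pics/v1.png",cv2.resize(a,(800,600),interpolation=cv2.INTER_CUBIC))
b=cv2.imread("pics/top0.png")
cv2.imwrite("pics/v2.png",cv2.resize(b[140:260,120:300],(800,533),interpolation=cv2.INTER_CUBIC))
```

```text
(no output)
```

View pics/v1.png

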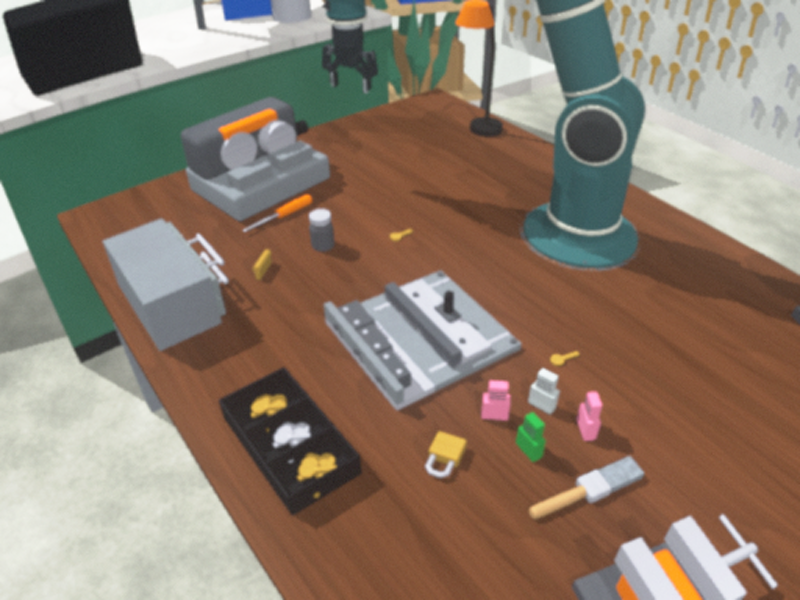

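View pics/v2.png

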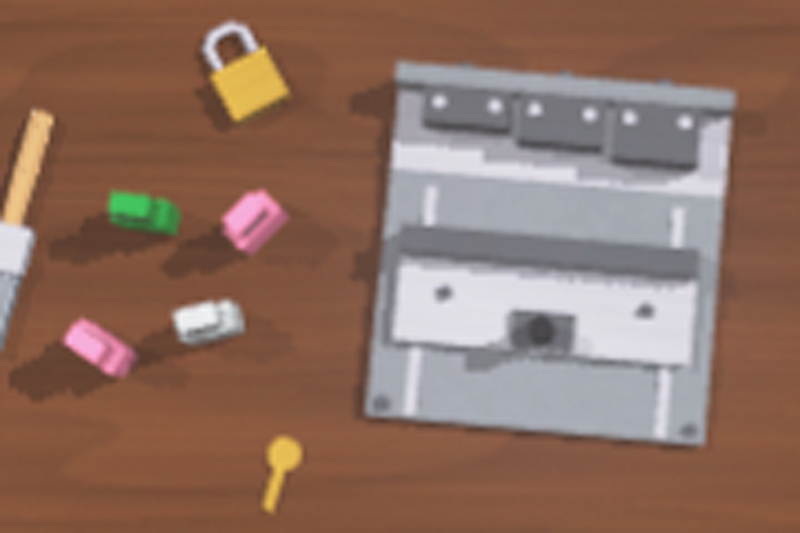

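Top crop: the plain aluminium spacer is at about top (166,213) and scene (350,250). Look-alikes: pink at top (177,190), pink at (143,218), green at (152,187). The left block at top (225,161) is the thinnest, so the gap in front of it is the wide one. Next I'll fit the poses.

```bash
cat > fit.py <<'E'
from h import *
from scipy.optimize import least_squares, minimize
J=[[-75,60],[0,51],]
pts={"seat_mid":(.09,0,.015),"bed":(0,0,0),"block_thin":(.115,.076,.015),"block_mid":(.115,0,.015),"block_thick":(.115,-.076,.015)}
obs=[];car=[];sp=[];out={}
for c in("scene","top"):
    im=viewer.read_camera(c); out[c]=[im]
    for n,m in pts.items():
        q=pinpoint(n,c)
        if q and q[0]["score"]>.4: obs.append((m,w(c,q[0]["point"])))
    for n,o in(("jaw",0),("carriage_grip",-.075)):
        q=pinpoint(n,c)
        if q: car.append((o,.051 if o==0 else .06,w(c,q[0]["point"])))
    o=[x["pixels"] for x in outline_of("spacer",c)]
    t=px(c,[[.462,.318,.03]])[0]
    o=[m for m in o if np.hypot(*(np.argwhere(m)[:,::-1].mean(0)-t))<6]
    print(c,len(o)); out[c].append(o[0] if o else None)
def f(v):
    r=R.from_euler('z',v[2]); b=np.array([v[0],v[1],0]); e=[]
    for m,p in obs: e+=list((r.apply(m)+b-p)[:2])
    for o,z,p in car: e+=list((r.apply([v[3]+o,0,z])+b-p)[:2])
    return np.array(e)*1000
s=least_squares(f,[.53,.04,-.1,0],loss="soft_l1",x_scale=[.01,.01,.1,.01]); v=s.x
print("bed",v.round(4),"carriage",v[3]+.0205,"res",f(v).round(1))
def box(x,y,z0,z1): return [[a*x/2,b*y/2,z] for a in(-1,1) for b in(-1,1) for z in(z0,z1)]
parts=[box(.022,.044,0.004,.045)+box(.014,.044,0,.004),box(.016,.030,.045,.080)]
S=8
def sil(c,q):
    r=R.from_euler('z',q[2]); m=np.zeros((384*S,512*S),np.uint8)
    for P in parts:
        h=cv2.convexHull(((px(c,r.apply(P)+[q[0],q[1],0])+.5)*S).astype(np.int32)); cv2.fillConvexPoly(m,h,1)
    return cv2.resize(m[130*S:300*S,120*S:420*S].astype(np.float32),(300,170),interpolation=cv2.INTER_AREA)
def cost(q):
    e=0
    for c in out:
        m=out[c][1]
        if m is not None: e+=np.abs(sil(c,q)-m[130:300,120:420]).sum()/m.sum()
    return e
best=None
for y in np.arange(0,np.pi,.2):
    r=minimize(cost,[.462,.318,y],method="Nelder-Mead",options=dict(initial_simplex=[[.462,.318,y],[.467,.318,y],[.462,.323,y],[.462,.318,y+.15]],maxiter=60))
    print(round(y,1),round(r.fun,3),r.x.round(3))
    if best is None or r.fun<best.fun: best=r
q=best.x
im=[]
for c,(u,vv) in(("scene",(290,215)),("top",(120,170))):
    k=6; a=cv2.resize(out[c][0][vv:vv+70,u:u+66],None,fx=k,fy=k,interpolation=cv2.INTER_CUBIC)
    for P in parts: 
        h=cv2.convexHull((((px(c,R.from_euler('z',q[2]).apply(P)+[q[0],q[1],0])+.5)-[u,vv])*k).astype(np.int32)); cv2.polylines(a,[h],True,(0,0,255),1)
    im.append(a)
cv2.imwrite("pics/fit.png",np.hstack(im))
bl=[]
r=R.from_euler('z',v[2])
u,vv,k=185,145,6;a=cv2.resize(out["top"][0][vv:vv+100,u:u+110],None,fx=k,fy=k,interpolation=cv2.INTER_CUBIC)
def pl(M): cv2.polylines(a,[(((px("top",r.apply(M)+[v[0],v[1],0])+.5)-[u,vv])*k).astype(np.int32)],True,(0,0,255),1)
pl([[-.15,-.135,.015],[-.15,.135,.015],[.115,.135,.015],[.115,-.135,.015]])
pl([[v[3],-.118,.051],[v[3],.118,.051],[v[3]-.022,.118,.051],[v[3]-.022,-.118,.051]])
for y,t in((.076,.0305),(0,.039),(-.076,.0465)): pl([[.115,y-.035,.049],[.115,y+.035,.049],[.115-t,y+.035,.049],[.115-t,y-.035,.049]])
cv2.imwrite("pics/bed.png",a)
g=v[:2]+r.apply([v[3]-.075,0,0])[:2]; print("handle",g,"goal",v[:2]+r.apply([.115-.043,.076,0])[:2])
E
python3 fit.py
```

```text
scene 1
top 1
bed [ 0.5315  0.0455 -0.083   0.0026] carriage 0.02310741979033386 res [-1.100e+00 -1.500e+00 -1.900e+00  2.300e+00 -1.000e-01  6.600e+00
  1.780e+02 -2.809e+02  8.000e-01  2.500e+00 -2.800e+00 -1.300e+00
 -2.500e+00 -2.900e+00  6.000e-01 -1.700e+00  2.500e+00 -0.000e+00
  6.000e-01  7.000e-01  5.000e-01  8.000e-01 -4.000e-01  1.300e+00
  2.000e+00  4.000e-01 -1.900e+00 -1.100e+00]
0.0 0.254 [0.463 0.316 0.166]
0.2 0.249 [0.463 0.315 0.201]
0.4 0.248 [0.463 0.315 0.231]
0.6 0.252 [0.463 0.315 0.225]
0.8 0.247 [0.463 0.315 0.196]
1.0 0.25 [0.463 0.316 0.21 ]
1.2 0.25 [0.463 0.316 0.208]Traceback (most recent call last):
  File "fit.py", line 41, in <module>
    r=minimize(cost,[.462,.318,y],method="Nelder-Mead",options=dict(initial_simplex=[[.462,.318,y],[.467,.318,y],[.462,.323,y],[.462,.318,y+.15]],maxiter=60))
    res = _minimize_neldermead(fun, x0, args, callback, bounds=bounds,
                               **options)
    fxe = func(xe)
    fx = function(np.copy(x), *(wrapper_args + args))
  File "fit.py", line 37, in cost
    if m is not None: e+=np.abs(sil(c,q)-m[130:300,120:420]).sum()/m.sum()
                                ~~~^^^^^
  File "fit.py", line 31, in sil
    h=cv2.convexHull(((px(c,r.apply(P)+[q[0],q[1],0])+.5)*S).astype(np.int32)); cv2.fillConvexPoly(m,h,1)
                       ~~^^^^^^^^^^^^^^^^^^^^^^^^^^^^
  File "h.py", line 9, in px
    K,d,r,t=cal(c); return cv2.projectPoints(np.array(P,float).reshape(-1,1,3),r,t,K,d)[0].reshape(-1,2)
            ~~~^^^
  File "h.py", line 5, in cal
    k=viewer.get_calibration(c); return np.array(k["K"],float),np.array(k["dist"],float),np.array(k["rvec"],float).ravel(),np.array(k["tvec"],float).ravel()
ValueError: time passes only in moves, steps and waits
```

```bash
sed -i 's/^def cal(c):/import functools\n@functools.cache\ndef cal(c):/' h.py; sed -i 's/np.arange(0,np.pi,.2)/(0.05,.2,.35,1.7)/; s/\[.53,.04,-.1,0\],loss/[.53,.04,-.1,0],f_scale=2,loss/' fit.py
python3 fit.py; python3 -c "
import cv2,numpy as np
a=cv2.imread('pics/fit.png');b=cv2.imread('pics/bed.png');print(a.shape,b.shape)"
```

```text
scene 1
top 1
bed [ 0.533   0.0448 -0.0821  0.0011] carriage 0.021592559494754304 res [-4.1 -3.2 -1.5  2.5  2.6  3.6  3.9  0.3  1.6  1.4 -0.5 -0.8 -2.5 -1.3
  1.5 -1.2 -2.5  0.8  0.9 -1.   1.8  1.6  0.4  3.7 -0.6 -2.  -1.5 -3.5]
0.1 0.765 [0.465 0.316 0.148]
0.2 0.776 [0.465 0.316 0.203]
0.3 0.733 [0.463 0.314 0.016]
1.7 0.728 [0.463 0.314 0.014]
handle [0.45933474 0.05089184] goal [0.61098402 0.11466862]
(420, 792, 3) (600, 660, 3)
```

View pics/fit.png

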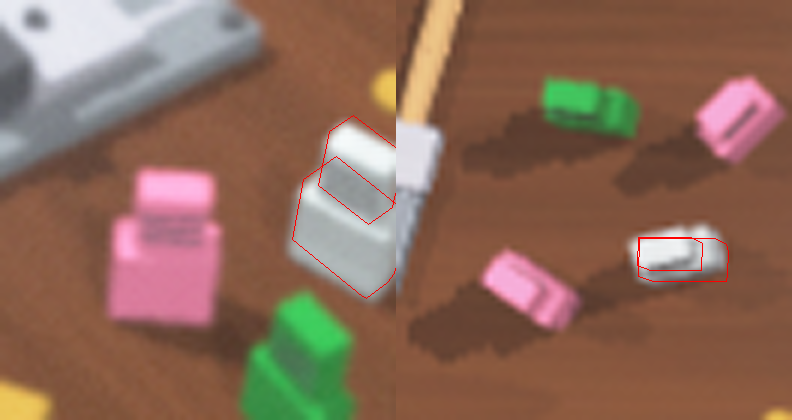

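View pics/bed.png

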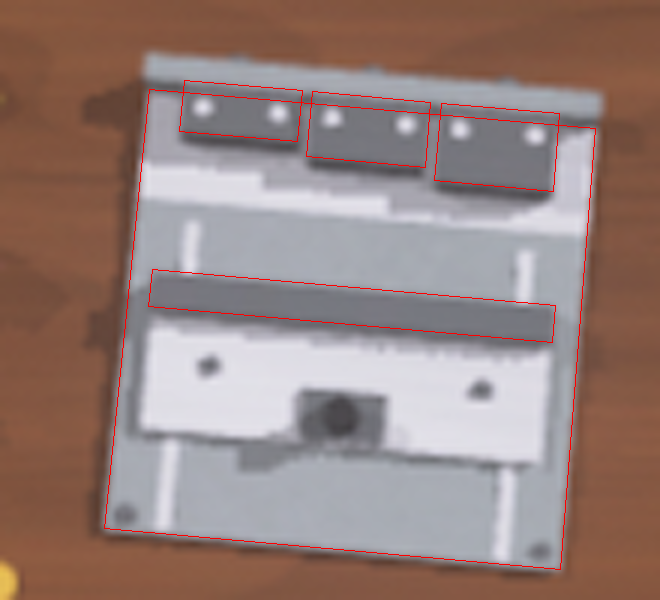

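```bash
python3 -c "
from h import *
print(observe()['clock'],go([.458,.052,.20],-.082))"
```

```text
3.0 [array([ 0.5448, -0.5936,  0.0391]), array([-2.0000e-04, -0.0000e+00, -2.0879e+00])]
```

```bash
python3 -m creep '[[[0.05,-0.055,0.004,0,0,-0.2,0.55],[0.1,-0.11,0.008,0,0,-0.4,0.55],[0.15,-0.165,0.012,0,0,-0.6,0.55],[0.2,-0.22,0.016,0,0,-0.8,0.55],[0.25,-0.275,0.02,0,0,-1,0.55]]]' 40; python3 -c "
from h import *
print(observe()['clock'],go([.458,.052,.20],-.082))"
```

```text
clock: 3.62
position: [0.3551, -0.2777, 0.2154]
ee_rot: [3.141, 0.0, 0.948]
wrist_force: [2.2, 0.5, -0.3]
grip_width: 0.555
gripper_force: 0.0
3.625 [array([ 0.4098, -0.1359,  0.0191]), array([ 1.0000e-03,  8.0000e-04, -1.0815e+00])]
```

```bash
python3 -m creep '[[[0.07,-0.023,0.004,0,0,-0.2,0.55],[0.14,-0.046,0.008,0,0,-0.4,0.55],[0.21,-0.069,0.012,0,0,-0.6,0.55],[0.28,-0.092,0.016,0,0,-0.8,0.55],[0.35,-0.115,0.02,0,0,-1,0.55]]]'; python3 -c "
from h import *
print(observe()['clock'],go([.458,.052,.10],-.082))"
```

```text
clock: 4.25
position: [0.4447, 0.0031, 0.1996]
ee_rot: [3.141, 0.0, 1.448]
wrist_force: [1.4, -0.6, -0.3]
grip_width: 0.547
gripper_force: 0.0
4.25 [array([0.0627, 0.0088, 0.1245]), array([ 0.002 ,  0.0004, -0.082 ])]
```

```bash
python3 -m creep '[[[0.06,0.009,0.04,0,0,-0.082,0.5],[0.063,0.009,0.09,0,0,-0.082,0.5],[0.063,0.009,0.13,0,0,-0.082,0.5],[0.063,0.009,0.16,0,0,-0.082,0.5],[0.063,0.009,0.195,0,0,-0.082,0.5]]]'; python3 -m creep '[[[0,0,0,0,0,0,0.5],[0,0,0,0,0,0,0],[0,0,0,0,0,0,0],[0,0,0,0,0,0,0],[0,0,0,0,0,0,0]]]' 40;  python3 -c "
from h import *
print(tool()[0],observe()['ee_rot'])"
```

```text
clock: 4.88
position: [0.458, 0.0504, 0.0426]
ee_rot: [3.141, -0.0, 1.486]
wrist_force: [1.3, 0.2, -0.4]
grip_width: 0.497
gripper_force: 0.0
clock: 5.5
position: [0.4585, 0.0505, 0.0444]
ee_rot: [3.14, -0.0, 1.486]
wrist_force: [-1.5, 1.2, 8.8]
grip_width: 0.22
gripper_force: 39.4
[0.45848616 0.05052048 0.04441949] [ 3.13974485e+00 -1.68859706e-04  1.48574407e+00]
```

```bash
python3 -m creep '[[[0,0.012,0,0,0,0,0],[0,0.026,0,0,0,0,0],[0,0.04,0,0,0,0,0],[0,0.054,0,0,0,0,0],[0,0.066,0,0,0,0,0]]]'; python3 -m creep '[[[0,0.003,0,0,0,0,0],[0,0.006,0,0,0,0,0],[0,0.009,0,0,0,0,0],[0,0.01,0,0,0,0,0],[0,0.01,0,0,0,0,0]]]'
```

```text
clock: 6.12
position: [0.5106, 0.0461, 0.0444]
ee_rot: [3.141, 0.0, 1.486]
wrist_force: [-9.0, 2.3, 15.4]
grip_width: 0.221
gripper_force: 40.3
clock: 6.75
position: [0.517, 0.0456, 0.0444]
ee_rot: [-3.14, 0.001, 1.486]
wrist_force: [-18.5, 1.7, 25.1]
grip_width: 0.221
gripper_force: 41.5
```

```bash
python3 -m creep '[[[0,0.003,0,0,0,0,0],[0,0.005,0,0,0,0,0],[0,0.005,0,0,0,0,0],[0,0.005,0,0,0,0,0],[0,0.005,0,0,0,0,0]]]'
python3 - <<'E'
from h import *
viewer.read_camera("top");viewer.read_camera("scene")
for c in("top","scene"):
  for n in("jaw","seat_mid"): print(n,[(q["score"],w(c,q["point"]).round(4)) for q in pinpoint(n,c)[:1]])
E
```

```text
clock: 7.38
position: [0.517, 0.0455, 0.044]
ee_rot: [-3.132, 0.003, 1.487]
wrist_force: [-48.1, 2.9, 53.3]
grip_width: 0.223
gripper_force: 46.4
jaw []
seat_mid [(0.96, array([0.6224, 0.0364, 0.0122]))]
jaw [(0.78, array([0.5945, 0.0378, 0.0488]))]
seat_mid [(0.9, array([0.6234, 0.0372, 0.0127]))]
```

```bash
python3 -m creep '[[[0,-0.006,0,0,0,0,0],[0,-0.007,0,0,0,0,0.3],[0,-0.007,0,0,0,0,0.5],[0,-0.007,0,0,0,0,0.5],[0,-0.007,-0.02,0,0,0,0.5]]]'; python3 -c "
from h import *
print(observe()['clock'],go([.463,.3155,.15],.2))"
```

```text
clock: 8.3
position: [0.5162, 0.0453, 0.0591]
ee_rot: [-3.14, 0.0, 1.486]
wrist_force: [-0.2, 0.9, 0.2]
grip_width: 0.501
gripper_force: 0.0
8.3 [array([ 0.3308, -0.0951, -0.1134]), array([-0.004 , -0.0006, -0.5698])]
```

```bash
python3 -m creep '[[[0,0,-0.07,0,0,0,0.5],[0.05,-0.02,-0.11,0,0,-0.1,0.5],[0.12,-0.04,-0.113,0,0,-0.25,0.5],[0.19,-0.06,-0.113,0,0,-0.4,0.5],[0.26,-0.08,-0.113,0,0,-0.57,0.5]]]'; python3 -m creep '[[[0.04,-0.01,0,0,0,0,0.5],[0.05,-0.02,0,0,0,0,0.5],[0.05,-0.02,0,0,0,0,0.5],[0.05,-0.02,0,0,0,0,0.5],[0.05,-0.02,0,0,0,0,0.5]]]'
python3 - <<'E'
from h import *
print(observe()['clock'],go([.463,.3155,.15],.2))
for c in("top","scene"):
  viewer.read_camera(c)
  for n in("spacer_grip","spacer","jaw"): print(c,n,[(round(q["score"],2),w(c,q["point"]).round(4)) for q in pinpoint(n,c)[:4]])
E
```

```text
clock: 8.93
position: [0.4703, 0.2597, 0.1511]
ee_rot: [3.14, 0.0, 1.773]
wrist_force: [0.9, -0.4, 0.0]
grip_width: 0.498
gripper_force: 0.0
clock: 9.55
position: [0.4477, 0.2931, 0.1498]
ee_rot: [3.142, 0.0, 1.769]
wrist_force: [-0.1, -0.7, -0.3]
grip_width: 0.499
gripper_force: 0.0
9.55 [array([ 0.0237,  0.0243, -0.0003]), array([ 0.0001,  0.0005, -0.0034])]
top spacer_grip [(0.64, array([0.5474, 0.2854, 0.066 ]))]
top spacer [(0.6, array([ 0.5375,  0.0448, -0.0013])), (0.52, array([0.547 , 0.2849, 0.001 ]))]
top jaw [(0.97, array([0.5921, 0.0436, 0.0532]))]
scene spacer_grip [(0.92, array([0.5563, 0.3734, 0.0614])), (0.69, array([0.4429, 0.4005, 0.0621])), (0.63, array([0.5462, 0.2812, 0.0649])), (0.62, array([0.4652, 0.3178, 0.0638]))]
scene spacer [(0.95, array([0.4634, 0.3164, 0.0005])), (0.66, array([ 0.4455,  0.4027, -0.005 ])), (0.64, array([ 0.5522,  0.3698, -0.0057])), (0.62, array([ 0.5443,  0.2834, -0.0019]))]
scene jaw [(0.9, array([0.5935, 0.039 , 0.0508]))]
```

```bash
python3 -m creep '[[[0.025,0.024,0,0,0,0,0.5],[0.025,0.024,0.03,0,0,0,0.5],[0.025,0.024,0.065,0,0,0,0.5],[0.025,0.024,0.1,0,0,0,0.5],[0.025,0.024,0.127,0,0,0,0.5]]]'; python3 -c "
from h import *
im=viewer.read_camera('scene'); cv2.imwrite('pics/g1.png',cv2.resize(im[190:310,290:430],None,fx=5,fy=5,interpolation=cv2.INTER_CUBIC))"
```

```text
clock: 10.58
position: [0.4617, 0.3174, 0.0469]
ee_rot: [-3.141, 0.0, 1.771]
wrist_force: [-0.0, -1.3, 0.1]
grip_width: 0.501
gripper_force: 0.0
```

View pics/g1.png

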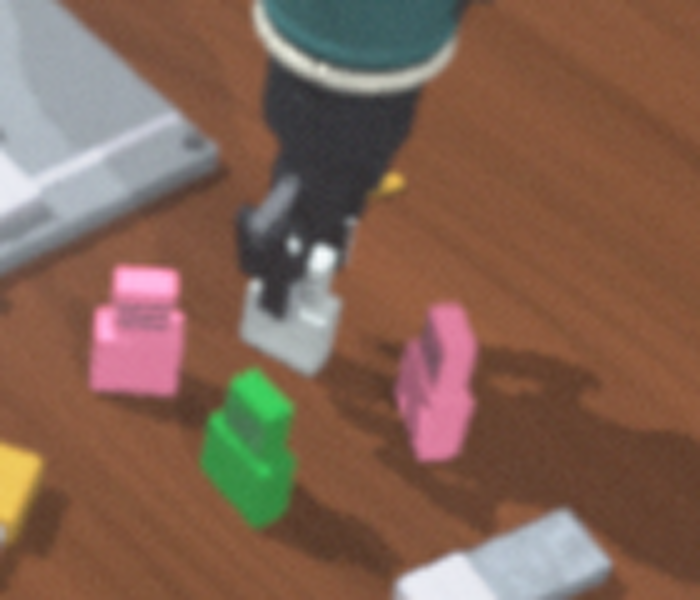

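The crop shows the near finger at about (275,285) in front of the aluminium grip, and the second finger behind it, so they straddle the right piece. The pink and green pieces are clear. Closing.

```bash
python3 -m creep '[[[0,0,0,0,0,0,0.1],[0,0,0,0,0,0,0],[0,0,0,0,0,0,0],[0,0,0,0,0,0,0],[0,0,0,0,0,0,0]]]' 60; python3 -m creep '[[[0,0,-0.02,0,0,0,0],[0,0,-0.06,0,0,0,0],[0,0,-0.1,0,0,0,0],[0,0,-0.13,0,0,0,0],[0,0,-0.13,0,0,0,0]]]';python3 -c "
from h import *
print(observe()['clock'],go([.6104,.115,.18],-.082))"
```

```text
clock: 11.25
position: [0.4623, 0.3179, 0.0488]
ee_rot: [3.14, -0.0, 1.771]
wrist_force: [-0.6, -0.2, 7.3]
grip_width: 0.176
gripper_force: 61.0
clock: 11.88
position: [0.4625, 0.3178, 0.1542]
ee_rot: [3.139, -0.001, 1.771]
wrist_force: [0.2, -0.3, -4.8]
grip_width: 0.173
gripper_force: 59.5
11.875 [array([-0.2852,  0.1309, -0.0321]), array([ 0.0057, -0.0023,  0.5636])]
```

```bash
python3 -m creep '[[[-0.02,0.01,-0.032,0,0,0.1,0],[-0.075,0.035,-0.032,0,0,0.2,0],[-0.14,0.065,-0.032,0,0,0.33,0],[-0.205,0.095,-0.032,0,0,0.46,0],[-0.265,0.121,-0.032,0,0,0.564,0]]]'; python3 -m creep '[[[-0.02,0,0,0,0,0,0],[-0.02,0,0,0,0,0,0],[-0.02,0,0,0,0,0,0],[-0.02,0,0,0,0,0,0],[-0.02,0,0,0,0,0,0]]]';python3 -c "
from h import *
print(observe()['clock'],go([.6104,.115,.115],-.082))
print('spacer obs',[(round(q['score'],2),w('top',q['point']).round(4)) for _ in [viewer.read_camera('top')] for q in pinpoint('spacer','top')[:5]])"
```

```text
clock: 12.5
position: [0.5994, 0.1268, 0.1767]
ee_rot: [-3.14, 0.001, 1.486]
wrist_force: [0.8, 0.5, -3.4]
grip_width: 0.18
gripper_force: 59.4
clock: 13.12
position: [0.5973, 0.1138, 0.1777]
ee_rot: [-3.142, -0.0, 1.49]
wrist_force: [-0.6, 0.8, -2.8]
grip_width: 0.178
gripper_force: 59.7
13.125 [array([0.0028, 0.0161, 0.0784]), array([-0.    , -0.0004,  0.0023])]
spacer obs [(0.61, array([0.4451, 0.4017, 0.0038])), (0.6, array([ 5.486e-01,  2.869e-01, -5.000e-04])), (0.48, array([ 0.5534,  0.3667, -0.0026]))]
```

```bash
python3 -m creep '[[[0.003,0.016,0.02,0,0,0.002,0],[0.003,0.016,0.05,0,0,0.002,0],[0.003,0.016,0.08,0,0,0.002,0],[0.003,0.016,0.08,0,0,0.002,0],[0.003,0.016,0.08,0,0,0.002,0]]]';python3 -c "
from h import *
p=tool()[0];print(p,go([.6104,.115,.115],-.082)[0]*800)
a=viewer.read_camera('scene')[185:285,190:290]; b=viewer.read_camera('top')[140:215,195:295]
cv2.imwrite('pics/g2.png',np.hstack([cv2.resize(a,(400,400),interpolation=cv2.INTER_CUBIC),cv2.resize(b,(400,300),interpolation=cv2.INTER_CUBIC).__class__((400,400,3),np.uint8) if 0 else cv2.copyMakeBorder(cv2.resize(b,(400,300),interpolation=cv2.INTER_CUBIC),0,100,0,0,cv2.BORDER_CONSTANT)]))
print([(round(q['score'],2),w('top',q['point']).round(4)) for q in pinpoint('jaw','top')+pinpoint('block_thin','top')])"
```

```text
clock: 13.85
position: [0.6109, 0.1146, 0.1147]
ee_rot: [3.141, -0.0, 1.488]
wrist_force: [-0.0, 0.1, -2.2]
grip_width: 0.18
gripper_force: 59.6
[0.61089233 0.11463872 0.11466372] [ 0.32 -0.56 -0.32]
[]
```

View pics/g2.png

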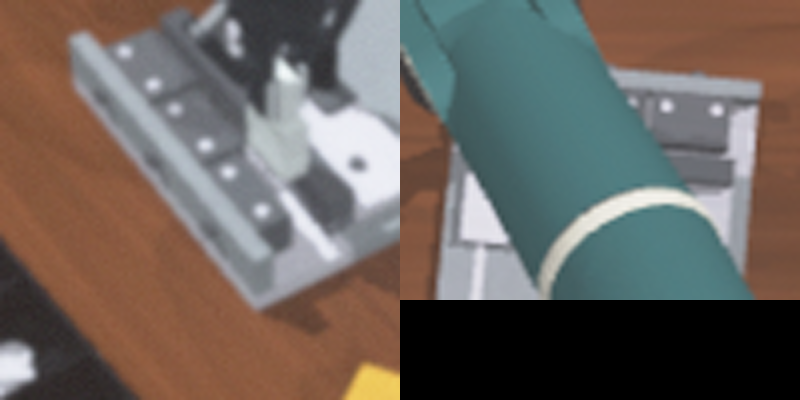

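The left panel shows the spacer held square over the gap in front of the near (thin) block, around (280,160), with the jaw behind it. Next is a gentle descent.

```bash
python3 -m creep '[[[0,-0.0005,0.008,0,0,0,0],[0,-0.0005,0.014,0,0,0,0],[0,-0.0005,0.019,0,0,0,0],[0,-0.0005,0.023,0,0,0,0],[0,-0.0005,0.027,0,0,0,0]]]'; python3 -m creep '[[[0,0,0.002,0,0,0,0],[0,0,0.004,0,0,0,0],[0,0,0.006,0,0,0,0],[0,0,0.008,0,0,0,0],[0,0,0.01,0,0,0,0]]]'
```

```text
clock: 14.68
position: [0.6101, 0.1144, 0.0919]
ee_rot: [-3.142, -0.0, 1.488]
wrist_force: [0.3, 0.3, -3.4]
grip_width: 0.174
gripper_force: 59.7
clock: 15.3
position: [0.6101, 0.1144, 0.084]
ee_rot: [-3.142, -0.0, 1.488]
wrist_force: [0.2, -0.6, -2.6]
grip_width: 0.18
gripper_force: 59.7
```

Entering freely, with no side force. Going down to the seat.

```bash
python3 -m creep '[[[0,0,0.004,0,0,0,0],[0,0,0.008,0,0,0,0],[0,0,0.012,0,0,0,0],[0,0,0.016,0,0,0,0],[0,0,0.02,0,0,0,0]]]'; python3 -m creep '[[[0,0,0.002,0,0,0,0],[0,0,0.004,0,0,0,0],[0,0,0.006,0,0,0,0],[0,0,0.006,0,0,0,0],[0,0,0.006,0,0,0,0]]]'
```

```text
clock: 15.92
position: [0.6101, 0.1144, 0.0678]
ee_rot: [-3.141, -0.0, 1.488]
wrist_force: [-0.3, -0.1, -3.1]
grip_width: 0.181
gripper_force: 59.7
clock: 16.55
position: [0.6103, 0.1145, 0.0639]
ee_rot: [3.141, -0.0, 1.488]
wrist_force: [-2.2, -0.2, 5.7]
grip_width: 0.175
gripper_force: 61.0
```

```bash
python3 -m creep '[[[0,0,0.0015,0,0,0,0],[0,0,0.003,0,0,0,0],[0,0,0.003,0,0,0,0],[0,0,0.003,0,0,0,0],[0,0,0.003,0,0,0,0]]]'; python3 -c "
from h import *
a=viewer.read_camera('scene'); cv2.imwrite('pics/g3.png',cv2.resize(a[185:285,190:310],None,fx=5,fy=5,interpolation=cv2.INTER_CUBIC))
for n in('jaw','seat_mid','spacer_grip','spacer','block_thin'): print(n,[(round(q['score'],2),w('scene',q['point']).round(4)) for q in pinpoint(n,'scene')])
print(observe()['wrist_force'],tool()[0])"
```

```text
clock: 17.18
position: [0.611, 0.1147, 0.0637]
ee_rot: [3.139, 0.0, 1.488]
wrist_force: [-13.4, -5.0, 40.1]
grip_width: 0.178
gripper_force: 66.2
jaw [(0.95, array([0.5915, 0.0387, 0.0475])), (0.39, array([ 0.6408, -0.0403,  0.0149]))]
seat_mid [(0.79, array([0.6209, 0.0356, 0.0132])), (0.62, array([ 0.5174, -0.3377, -0.0012]))]
spacer_grip [(0.93, array([0.5464, 0.2796, 0.0656])), (0.86, array([0.5568, 0.37  , 0.0634])), (0.75, array([0.4436, 0.4034, 0.0611])), (0.72, array([0.6141, 0.1143, 0.0758])), (0.72, array([0.5929, 0.0404, 0.0501])), (0.65, array([0.6612, 0.2874, 0.0014]))]
spacer [(0.74, array([0.6106, 0.1115, 0.0162])), (0.69, array([ 0.5541,  0.3706, -0.0069])), (0.64, array([ 0.4486,  0.3985, -0.0016])), (0.54, array([ 0.5453,  0.2807, -0.002 ]))]
block_thin [(0.63, array([0.6518, 0.1093, 0.012 ])), (0.26, array([ 0.5432,  0.4855, -0.0014]))]
[-12.98242449  -4.52205511  40.16648727] [0.6109511  0.11473848 0.06367834]
```

View pics/g3.png

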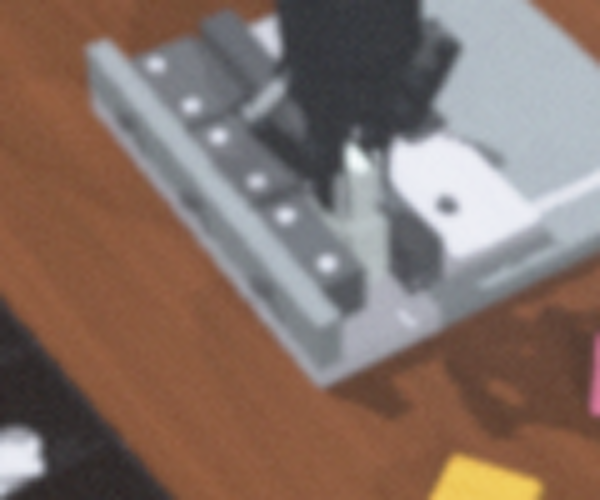

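The spacer stands in the gap in front of the thin block, foot on the seat at about (375,280), with the jaw still in. I'll ease the push a little and let it settle.

```bash
python3 -m creep '[[[0,-0.0006,-0.0008,0,0,0,0],[0,-0.0006,-0.0008,0,0,0,0],[0,-0.0006,-0.0008,0,0,0,0],[0,-0.0006,-0.0008,0,0,0,0],[0,-0.0006,-0.0008,0,0,0,0]]]'; python3 -c "
from h import *
s=observe();print(s['wrist_force'],s['position'],s['ee_rot'],abs(s['dq']).max())"
```

```text
clock: 18.1
position: [0.6107, 0.1147, 0.0637]
ee_rot: [3.139, -0.0, 1.488]
wrist_force: [-8.0, -3.8, 27.8]
grip_width: 0.178
gripper_force: 64.2
[-7.98537641 -3.76914495 27.82261393] [0.61070798 0.1146939  0.06373076] [ 3.13896388e+00 -2.00815598e-04  1.48763984e+00] 0.0018514084382500282
```

```bash
python3 -c "
from plant import ctrl
print(ctrl.close_job())"
```

```text
the job is handed in; nothing more can be done
None
```

I handed the job in at about 18 s: the carriage is at its stop and the spacer stands in the 25 mm gap before the thin block, foot at seat height (about 15 mm). It is still gripped and pressed down with about 28 N at the wrist; the hand-in call returned no verdict.

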